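# Rehang the lift-off door of a drying cabinet

## Robot

A 6-joint arm with a two-finger parallel gripper is mounted at the origin on the work surface. World frame = base frame: x ahead of the robot, y to its left, z up, the work surface at z = 0. Lengths are in m, angles in rad, forces in N, time in s.
With the tool pointing down it reaches from about 0.35 to 0.85 m from the base axis. Payload 8.1 kg.
Tool frame: the origin (TCP) lies midway between the tips of the shut fingers; the grasp point (between the pads) lies 19 mm behind it; z points along the fingers, y is the direction in which the jaws open and shut (so a half turn about z gives the same grasp; the last joint's range is limited). The gripper opens to 93 mm and grips with 3 to 60 N. Pads are 15 mm wide; open, the fingers measure 128 mm over their backs; the gripper's body (75 mm by 188 mm) begins 65 mm behind the grasp point.
Start: joints at [1.113, 0.13, 1.488, -0, 1.523, -0.085], TCP at [0.219, 0.559, 0.219] pointing down, gripper open.
Joint ranges: [-2.96, 2.96], [-0.89, 2.26], [0.02, 2.5], [-1.34, 4.48], [0, 2.73], [-2.66, 2.66]. Speed limits (rad/s): [2.39, 2.39, 2.79, 3.14, 3.14, 3.14].

## Interface

Orientations are given as a unit quaternion [w, x, y, z].
In Python, from plant import read_state, camera, calibration, close_job, recognise gives the robot as it stands.
- The arm moves only by the tool step_arm, never from a script. Its argument "motion" is a list of rows, each an object with "travel": the shift along the tool's x, y, z scaled (see below), a list of three; "spin": the turn about the tool's z scaled (see below). A call has 1 to 5 rows; each row shifts and turns the commanded pose from where the row before left it, along the tool's axes as they then stand; what a row does not reach is not made up. The controller multiplies each number of a shift by 0.06 m and each number of a turn by 5 degrees. A row lasts 1/8 s, in which the tool goes at most 62.5 mm and 10.7 degrees, less where a joint would pass 70% of its speed; a pose out of reach is approached as far as the arm can. A call with a number of a shift or a turn outside -1 to 1 is refused whole. A call with a gripper value outside its range is refused whole. "fingers" is the opening, from 0 (shut) to 1 (fully open), set as the call begins (left out, the last holds). The fingers move at their own pace and stop on an object; the grip force is fixed at half the most. Time passes only in rows, so rows that do not move let the fingers close. It gives the time, the measured TCP pose, the force and the opening at its end, in the units of the state.
- read_state(): the state, without advancing time (a new reading comes with each control period).
- camera(name): name is "side" or "top"; returns the picture (480x640x3 uint8, blue, green, red); there is no depth.
- calibration(name): a dict with "mtx" (3x3 intrinsics, pixels), "world_to_cam" (4x4, takes a point from world to camera coordinates). Camera axes: x right, y down, z forward; pixel columns grow to the right and rows downward; lengths in m; the calibration is good to about 2 mm. A picture is of the moment at which its call begins. calibration takes no time and is no camera call.
- close_job(): hands the job in, once; it reports no verdict.
Trained networks look in the newest picture that a camera, given by its name, has taken for a name from the list of things; names that differ only in an ending like _2 or _b are one class to them, and where a whole thing is asked for, a point or a joint stands for the part that bears it (a point fixed in the world has none). Each returns a list of dicts, best first, with "conf" (0 to 1); they miss things now and then, are a little off and sometimes report something else, mostly with a low value. They report only what shows in the picture. A call takes as long as a camera call. They do not tell look-alikes from the thing itself.
- recognise(camera, thing): "extent" ([left, top, right, bottom] in pixels, round what is visible of it).
The state is a dict: "clock": time; "joints": joint angles; "qvel": joint speeds; "joint_torque": joint torques, N m; "eef_pos": TCP position; "eef_rot": TCP orientation; "force": force on the tool from outside, world axes, zero at the start; "moment": the same for the moment, N m; "finger_gap": finger opening in m.
Only numpy, scipy, OpenCV 4.12 (cv2) and the standard library are available. Lean on these libraries where they do the work, as an engineer would, in place of code of your own. Each camera call takes 0.05 s, during which the arm holds its last target. There are 200 camera calls.

## Task

The blue lift-off door of the small white drying cabinet is standing in the grey holder. Lift it out, hang it on the cabinet by lowering both of its knuckles over the two upright hinge pins together until it is fully down, then swing it shut against the rubber bumpers and let go. The hinge plate is clamped a few millimetres off its mark, so feel for the pins: be gentle, never bear on the cabinet with more than about 20 N, and leave the bottle, the beaker and the tip box where they are.

Things in the scene. Friction and masses are not known exactly. Their poses are not given: they have to be found in the camera images.
- cabinet: White open-fronted drying cabinet, fixed to the bench, 160 deep (x) x 180 wide (y) x 220 mm high. Origin under its centre; its open front looks along its own -x (front at x = -80 mm). On its -y side a steel hinge plate carries two upright brass pins, one above the other; plate and arms run back (+x) from the pins along the cabinet's side, 9 mm wide, top at 196 mm.
- hinge_mark (a point): Marked (nominal) hinge axis, cabinet x -104, y -101, z 55 mm. The plate is clamped in slots: the real axis of both pins is off this mark by up to 5 mm in cabinet x and in y, unmeasured, and stays put. Rubber-bushed: the pins give 1 mm per 4 N down. Pins 8 mm diameter, 16 mm tall, flat tips (0.7 mm chamfer), on 18 mm round collars; collar tops, where the knuckles rest, 55 and 180 mm above the bench.
- bumper (a point): Front of the upper rubber bumper (cabinet x -100, y 68, z 180 mm); the lower one is 110 mm below. They stop the door when shut, parallel to the front, and give about 1 mm per 2 N.
- door: Blue lift-off door, loose, 0.2 to 0.33 kg. Origin on its knuckle axis, level with its lower edge; x along its width from knuckles to free edge, z up, +y out of its outer face. Panel 8 mm thick (y), x 14 to 170, z 0 to 170 mm; centre of mass near x = 64. Knob on the +y face at x 150, z 85, 28 mm proud. Hung open square, its x points along the cabinet's -x; shut, along the cabinet's +y.
- door_axis (a point): Point on the door's knuckle axis at the lower face of the lower knuckle (door x 0, y 0, z 15 mm). Two steel knuckles on this axis: rings of 10.2 mm bore, 22 mm outside, 18 mm high, lower faces at door z 15 and 140 mm. Fully down this point is 55 mm above the bench. The hung door swings freely and sags up to 0.025 rad.
- door_edge (a point): Point in the middle of the door's free edge (door x 170, y 0, z 85 mm).
- door_top (a point): Point on the door's top edge (door x 60, y 0, z 170 mm), just above its centre of mass: a good place to pinch it from above across its 8 mm thickness.
- stand: Grey plastic holder fixed to the bench, base 150 x 100 x 12 mm, origin under its centre, slot along its x. The door starts standing upright in the slot (about 11 mm wide, walls up to 34 mm above the bench), lower edge 12 mm above the bench.
- bottle: Amber bottle with red cap, 68 mm diameter, 150 mm high, loose; origin under its centre. Leave it alone.
- beaker: Glass beaker, 70 mm diameter, 85 mm high, loose; origin under its centre. Leave it alone.
- tipbox: Yellow pipette-tip box, 85 x 120 x 60 mm, loose; origin under its centre. Leave it alone.
Not all that is in view belongs to the job. Several things have the shape of the stand; the one meant has the colours described above.

How it is judged:
On the way, in this order (a step that is already met when the one before it is completed fails the run):
1. the door is lifted clear of the holder (z of door in the frame of stand above 0.045 m), for 0.1 s.
2. both knuckles are fully down over the pins (z of door_axis in the frame of cabinet between 0.052 and 0.058 m and x of door_axis in the frame of cabinet between -0.113 and -0.095 m and y of door_axis in the frame of cabinet between -0.11 and -0.092 m and angle between door's own z axis and vertical below 0.06 rad), for 0.2 s.
At the end, for the whole second after the job is handed in: The door hangs on both pins, knuckles within 3 mm of fully down and within 9 mm of the nominal hinge axis each way, upright to 0.06 rad, shut to within 0.09 rad of parallel to the cabinet's front, released and at rest (all of step 2 and angle between the x axis of door and the y axis of cabinet, either way round below 0.09 rad and y of door_edge in the frame of cabinet above 0.04 m and linear speed of door below 0.02 m/s and angular speed of door below 0.1 rad/s); the robot touches nothing.
It fails at once if the door is pressed or dropped on the cabinet or its hinge with more than 25 N (contact force between door and cabinet above 25 N).
It fails at once if the robot bears on the cabinet with more than 25 N (contact force between any of the fingers, the arm and cabinet above 25 N).
It fails at once if the bottle, beaker or tip box is moved by more than 20 mm (distance of any of bottle, beaker, tipbox from where it was at the start of the episode above 0.02 m).
It also fails if it takes over 72 s, if anything falls off the work surface, if the arm or the gripper's body presses on something with over 40 N, if the wrist force passes 120 N, or if a joint passes its speed limit or range.

## Working session

There is one attempt and no reset: what is moved stays moved. The work goes in short steps, Python scripts to look and compute and a tool call to move; the robot and the scene stay as the last step left them, time stands still between calls to the robot, and variables do not carry over. Pictures are saved under pics/ and viewed, about 8 in all and at most 12, crops included, and the job is handed in when it is done.

Besides the shell and the picture viewer there is one more tool, called by a JSON object that holds its "fn" and its "kwargs", one argument or row to a line. step_arm: Moves the arm, as the interface text tells. Shifts and turns lie within -1 to 1; 1 stands for 0.06 m of shift or 5 degrees of turn. Its arguments: {"type":"object","properties":{"motion":{"type":"array"},"fingers":{"type":"number"}},"required":["motion"]}

```bash
ls; mkdir -p pics; cat > h.py <<'E'
import numpy as np, cv2
from plant import read_state, camera, calibration, close_job, recognise
from scipy.spatial.transform import Rotation as R
def proj(n,P):
    c=calibration(n);P=np.atleast_2d(P);M=np.array(c['world_to_cam']);q=P@M[:3,:3].T+M[:3,3];q=q@np.array(c['mtx']).T
    return q[:,:2]/q[:,2:]
def ray(n,uv):
    c=calibration(n);M=np.array(c['world_to_cam']);d=M[:3,:3].T@np.linalg.inv(np.array(c['mtx']))@np.array([*uv,1.]);return -M[:3,:3].T@M[:3,3],d
def onz(n,uv,z):
    o,d=ray(n,uv);return o+d*(z-o[2])/d[2]
E
python3 - <<'E'
from h import *
s=read_state();print(s)
for n in('side','top'):
    im=camera(n);cv2.imwrite(f'pics/{n}0.png',im);print(n,ray(n,(320,240)),np.array(calibration(n)['mtx'])[0,0])
    for t in('cabinet','door','stand','bottle','beaker','tipbox'):
        print(t,[(round(r['conf'],2),np.round(r['extent'])) for r in recognise(n,t)])
E
```

```text
pics
{'clock': 0.0, 'joints': array([ 1.11258423e+00,  1.31146757e-01,  1.48928990e+00,  8.86554847e-06,
        1.52299610e+00, -8.54052780e-02]), 'qvel': array([-0.00090056, -0.00024783, -0.00090322, -0.00051113, -0.00062816,
        0.00138747]), 'joint_torque': array([-3.10000803e-03, -5.59835815e+01, -4.91764069e+01,  7.61867152e-02,
        3.54678452e-02, -1.85856998e-04]), 'eef_pos': array([0.21826258, 0.55827647, 0.21759022]), 'eef_rot': array([-2.51274893e-04,  1.85325949e-01,  9.82676674e-01, -8.85084411e-04]), 'force': array([-0.25081548, -0.07547257, -0.76296093]), 'moment': array([-0.00502472, -0.01514984,  0.01149539]), 'finger_gap': 0.09282690587066135}
side (array([ 0.64925059, -1.23598824,  1.12611423]), array([-0.02511471,  0.75489949, -0.6555523 ])) 574.0419182634317
cabinet [(0.69, array([298., 139., 373., 237.]))]
door [(0.74, array([268., 263., 343., 315.]))]
stand [(0.94, array([272., 308., 328., 330.])), (0.63, array([348., 333., 413., 379.]))]
bottle []
beaker [(0.69, array([371., 269., 400., 304.]))]
tipbox [(0.98, array([284., 368., 337., 435.]))]
top (array([ 0.45707781, -0.03732257,  1.39310532]), array([ 0.12055011, -0.01691916, -0.99257773])) 539.3220250574781
cabinet [(0.72, array([162., 165., 267., 272.]))]
door [(0.84, array([383., 215., 412., 296.]))]
stand [(0.79, array([371., 233., 411., 296.])), (0.61, array([412., 158., 458., 222.]))]
bottle [(0.71, array([121., 225., 162., 255.]))]
beaker [(0.39, array([388., 218., 410., 294.]))]
tipbox [(0.56, array([469., 226., 530., 274.]))]
```

View pics/side0.png

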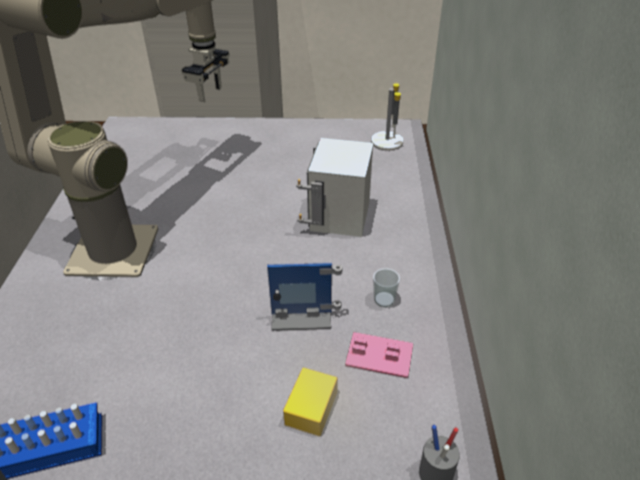

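View pics/top0.png

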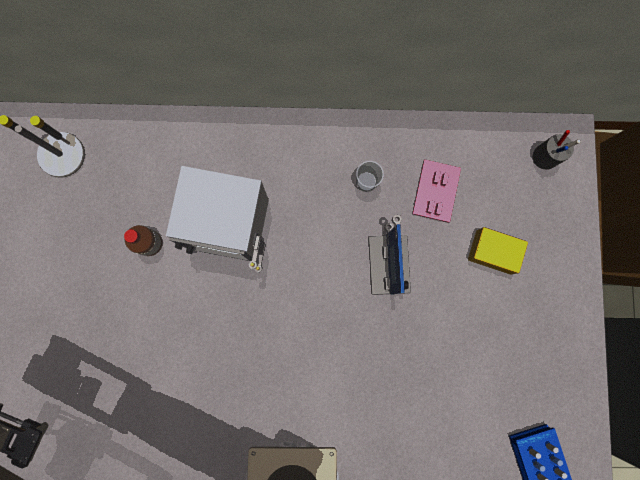

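Side view: door in the grey holder at about (300,295), knuckles on its right (338,270)/(338,305), and the cabinet's hinge pins at (300,183)/(300,218). Top view: door at (398,255), knuckles at (397,220), pins at about (255,263). The pink plate is the look-alike. I need zoomed crops.

```bash
python3 - <<'E'
import cv2,numpy as np
t=cv2.imread('pics/top0.png');s=cv2.imread('pics/side0.png')
f=lambda im,x,y,w,h,k:cv2.resize(im[y:y+h,x:x+w],None,fx=k,fy=k,interpolation=cv2.INTER_CUBIC)
a=f(t,160,160,120,120,3.333)[:400,:400];b=f(t,360,205,100,100,4);c=f(s,290,130,100,120,4)[:, :400];d=f(s,260,255,100,80,4)
o=np.zeros((600,800,3),np.uint8);o[:300,:400]=f(t,160,165,134,100,3)[:300,:400] 
o=np.zeros((600,800,3),np.uint8)
def put(im,x,y,w,h,k,ox,oy):o[oy:oy+h*k,ox:ox+w*k]=f(im,x,y,w,h,k)
put(t,160,160,120,120,3,0,0)     # cabinet top
put(t,360,205,80,100,3,0,360) if 0 else put(t,365,210,60,90,4,370,0)
put(s,292,135,90,110,3,0,0) if 0 else None
put(s,290,170,60,60,4,0,360)
put(s,262,255,85,80,4,370,0) if 0 else put(s,262,258,90,58,4,260,368)
cv2.imwrite('pics/c0.png',o)
E
```

```text
(no output)
```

View pics/c0.png

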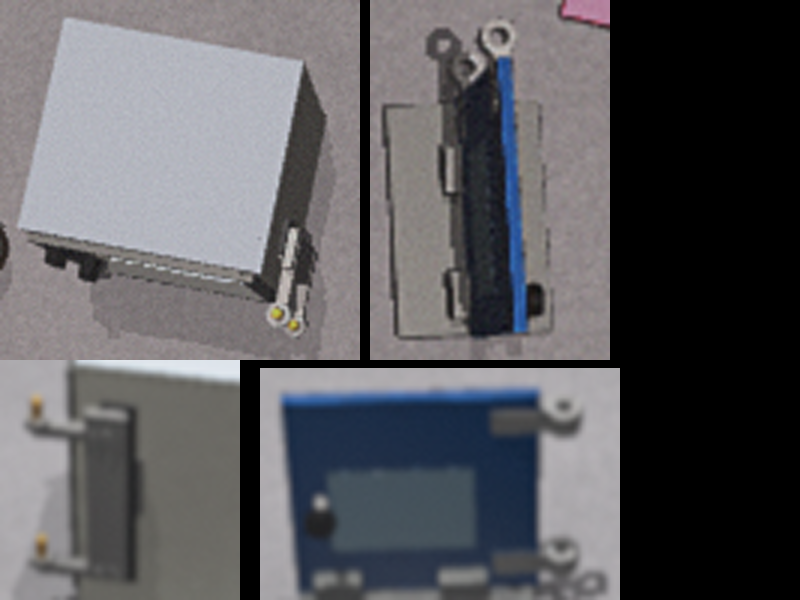

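The crop shows pin tips (top camera) at about (252.3,264.7) and (258,268.7), and ring centres at (396.8,219.5) and (389.3,227). The top edge of the door runs from (398.8,224.5) to (402.5,293).

```bash
python3 - <<'E'
from h import *
from scipy.optimize import least_squares
e=-.35
roof=np.array([[181.7,166],[261.3,180.7],[247.3,252.3],[166.7,236]])+e
loc=np.array([[.08,.09],[.08,-.09],[-.08,-.09],[-.08,.09]])
def cab(p,L):
    c,s=np.cos(p[2]),np.sin(p[2]);L=np.atleast_2d(L);return np.c_[p[0]+c*L[:,0]-s*L[:,1],p[1]+s*L[:,0]+c*L[:,1],L[:,2]]
f=lambda p:(proj('top',cab(p,np.c_[loc,np.full(4,.22)]))-roof).ravel()
r=least_squares(f,[.55,.2,-.2]);p=r.x;print('cab',p,np.round(f(p),1), np.degrees(p[2]))
print('nominal axis',cab(p,[-.104,-.101,.055]))
pu=onz('top',np.array([252.3,264.7])+e,.196);pl=onz('top',np.array([258,268.7])+e,.071);print('pins top',pu,pl)
print('side check pins', proj('side',[pu,pl]),'seen 299.3,179.5 300,214.3')
ku=onz('top',np.array([396.75,219.5])+e,.170);kl=onz('top',np.array([389.25,227])+e,.045);print('kn',ku,kl)
print('side',proj('side',[ku,kl]),'seen 337.7,268.5  337.2,304')
a=onz('top',np.array([398.75,224.5])+e,.182);b=onz('top',np.array([402.5,293])+e,.182);print('edge',a,b,np.linalg.norm(a-b),'yaw',np.degrees(np.arctan2(*(b-a)[1::-1])))
E
```

```text
cab [ 0.66650846  0.17676372 -0.16993622] [ 0.2  0.1  0.4  0.2 -0.  -0.7 -0.6  0.4] -9.736628417161592
nominal axis [[0.54692545 0.094807   0.055     ]]
pins top [0.54569657 0.0924497  0.196     ] [0.54535372 0.09180004 0.071     ]
side check pins [[298.39056232 179.81221165]
 [299.57841036 214.72593264]] seen 299.3,179.5 300,214.3
kn [ 0.65677092 -0.23348032  0.17      ] [ 0.65762675 -0.23438798  0.045     ]
side [[337.2127036  267.04533511]
 [336.93772541 302.8768998 ]] seen 337.7,268.5  337.2,304
edge [ 0.64335618 -0.23607762  0.182     ] [ 0.48817095 -0.24378846  0.182     ] 0.1553766805763338 yaw -177.15542998796442
```

```bash
cat >> h.py <<'E'
def az(s=None):
    q=(s or read_state())['eef_rot'];X=R.from_quat([q[1],q[2],q[3],q[0]]).as_matrix();return np.arctan2(X[1,0],X[0,0]),X
def plan(xyz,azd,n,start=None):
    """n equal world steps with turn; prints rows in tool units (tool taken as pointing down)"""
    s=read_state();p,a=(s['eef_pos'],az(s)[0]) if start is None else start
    d=(np.array(xyz)-p)/n;da=(np.radians(azd)-a+np.pi)%(2*np.pi)-np.pi;da/=n
    print('step mm',d*1e3,'turn',np.degrees(da))
    for i in range(n):
        t=a+i*da;x=np.array([np.cos(t),np.sin(t),0]);y=np.array([np.sin(t),-np.cos(t),0]);
        print([round(float(v),3) for v in (d@x/.06,d@y/.06,-d[2]/.06,-np.degrees(da)/5)])
    return np.array(xyz),np.radians(azd)
def st():
    s=read_state();a,X=az(s);print('t',round(s['clock'],2),'p',np.round(s['eef_pos']*1e3,1),'az',round(float(np.degrees(a)),2),'z',np.round(X[:,2],4),'F',np.round(s['force'],1),'M',np.round(s['moment'],2),'gap',round(s['finger_gap']*1e3,1));return s
E
python3 - <<'E'
from h import *
st()
q=plan([.597,-.237,.25],182.84,20)
E
```

```text
t 0.7 p [218.5 558.8 218.7] az 158.64 z [-0.  0. -1.] F [-0.9  0.3  0.4] M [-0.01 -0.07 -0.01] gap 93.0
step mm [ 18.92575063 -39.79056242   1.56736708] turn 1.209810155591626
[-0.535, -0.503, -0.026, -0.242]
[-0.525, -0.514, -0.026, -0.242]
[-0.514, -0.525, -0.026, -0.242]
[-0.502, -0.536, -0.026, -0.242]
[-0.491, -0.546, -0.026, -0.242]
[-0.479, -0.556, -0.026, -0.242]
[-0.467, -0.566, -0.026, -0.242]
[-0.455, -0.576, -0.026, -0.242]
[-0.443, -0.586, -0.026, -0.242]
[-0.431, -0.595, -0.026, -0.242]
[-0.418, -0.604, -0.026, -0.242]
[-0.405, -0.612, -0.026, -0.242]
[-0.392, -0.621, -0.026, -0.242]
[-0.379, -0.629, -0.026, -0.242]
[-0.366, -0.637, -0.026, -0.242]
[-0.352, -0.644, -0.026, -0.242]
[-0.338, -0.652, -0.026, -0.242]
[-0.325, -0.659, -0.026, -0.242]
[-0.311, -0.665, -0.026, -0.242]
[-0.296, -0.672, -0.026, -0.242]
```

{"fn": "step_arm", "kwargs": {
  "motion": [
    {"travel": [-0.53,-0.51,-0.03],"spin": -0.24},
    {"travel": [-0.52,-0.52,-0.03],"spin": -0.24},
    {"travel": [-0.51,-0.53,-0.03],"spin": -0.24},
    {"travel": [-0.5,-0.54,-0.03],"spin": -0.24},
    {"travel": [-0.49,-0.55,-0.03],"spin": -0.24}
  ]
}}

```text
clock: 1.32
eef_pos: [0.312, 0.3574, 0.2279]
eef_rot: [0.0, 0.133, 0.991, 0.0]
force: [0.8, -0.2, -0.2]
finger_gap: 0.093
```

{"fn": "step_arm", "kwargs": {
  "motion": [
    {"travel": [-0.48,-0.56,-0.03],"spin": -0.24},
    {"travel": [-0.47,-0.57,-0.03],"spin": -0.24},
    {"travel": [-0.455,-0.58,-0.03],"spin": -0.24},
    {"travel": [-0.44,-0.59,-0.03],"spin": -0.24},
    {"travel": [-0.43,-0.6,-0.03],"spin": -0.24}
  ]
}}

```text
clock: 1.95
eef_pos: [0.4061, 0.157, 0.237]
eef_rot: [0.0, 0.081, 0.997, 0.0]
force: [2.0, 0.1, -0.6]
finger_gap: 0.0928
```

{"fn": "step_arm", "kwargs": {
  "motion": [
    {"travel": [-0.42,-0.6,-0.03],"spin": -0.24},
    {"travel": [-0.4,-0.61,-0.03],"spin": -0.24},
    {"travel": [-0.39,-0.62,-0.03],"spin": -0.24},
    {"travel": [-0.38,-0.63,-0.03],"spin": -0.24},
    {"travel": [-0.365,-0.64,-0.03],"spin": -0.24}
  ]
}}

```text
clock: 2.58
eef_pos: [0.5001, -0.042, 0.2459]
eef_rot: [0.0, 0.029, 1.0, 0.0]
force: [-0.2, 1.0, 0.3]
finger_gap: 0.0932
```

{"fn": "step_arm", "kwargs": {
  "motion": [
    {"travel": [-0.35,-0.64,-0.03],"spin": -0.24},
    {"travel": [-0.34,-0.65,-0.03],"spin": -0.24},
    {"travel": [-0.325,-0.66,-0.03],"spin": -0.24},
    {"travel": [-0.31,-0.665,-0.03],"spin": -0.24},
    {"travel": [-0.3,-0.67,-0.03],"spin": -0.24}
  ]
}}

```text
clock: 3.2
eef_pos: [0.5944, -0.2408, 0.2548]
eef_rot: [0.0, -0.023, 1.0, -0.0]
force: [-0.6, 0.4, -0.1]
finger_gap: 0.0928
```

```bash
python3 - <<'E'
from h import *
st(); plan([.597,-.237,.2],182.84,2)
im=camera('top');cv2.imwrite('pics/top1.png',im)
E
```

```text
t 3.2 p [ 594.4 -240.8  254.8] az -177.33 z [ 3.e-04 -0.e+00 -1.e+00] F [-0.6  0.4 -0.1] M [ 0.01 -0.08  0.02] gap 92.8
step mm [  1.32050871   1.88235378 -27.37891474] turn 0.08401351241607107
[-0.023, 0.03, 0.456, -0.017]
[-0.023, 0.03, 0.456, -0.017]
```

{"fn": "step_arm", "kwargs": {
  "motion": [
    {"travel": [-0.046,0.06,0.5],"spin": -0.03},
    {"travel": [0,0,0.5],"spin": 0},
    {"travel": [0,0,0.5],"spin": 0},
    {"travel": [0,0,0.25],"spin": 0},
    {"travel": [0,0,0],"spin": 0}
  ]
}}

```text
clock: 3.88
eef_pos: [0.5957, -0.2353, 0.1485]
eef_rot: [-0.001, -0.024, 1.0, 0.001]
force: [-0.7, 0.6, 0.4]
finger_gap: 0.0928
```

{"fn": "step_arm", "kwargs": {
  "motion": [
    {"travel": [0,0,0],"spin": 0},
    {"travel": [0,0,0],"spin": 0},
    {"travel": [0,0,0],"spin": 0},
    {"travel": [0,0,0],"spin": 0},
    {"travel": [0,0,0],"spin": 0}
  ],
  "fingers": 0
}}

```text
clock: 4.5
eef_pos: [0.5965, -0.2356, 0.1498]
eef_rot: [0.0, -0.024, 1.0, -0.0]
force: [-0.5, -0.0, -0.7]
finger_gap: 0.0473
```

```bash
python3 - <<'E'
from h import *
st()
E
```

```text
t 4.5 p [ 596.5 -235.6  149.8] az -177.21 z [ 1.e-04 -1.e-04 -1.e+00] F [-0.5 -0.  -0.7] M [-0.    0.02  0.01] gap 47.3
```

{"fn": "step_arm", "kwargs": {
  "motion": [
    {"travel": [0,0,0],"spin": 0},
    {"travel": [0,0,0],"spin": 0},
    {"travel": [0,0,0],"spin": 0},
    {"travel": [0,0,0],"spin": 0},
    {"travel": [0,0,0],"spin": 0}
  ]
}}

```text
clock: 5.12
eef_pos: [0.5965, -0.2363, 0.1497]
eef_rot: [0.0, -0.024, 1.0, -0.001]
force: [0.5, -2.0, -2.0]
finger_gap: 0.0082
```

{"fn": "step_arm", "kwargs": {
  "motion": [
    {"travel": [0,0,0],"spin": 0},
    {"travel": [0,0,-0.03],"spin": 0},
    {"travel": [0,0,-0.1],"spin": 0},
    {"travel": [0,0,-0.1],"spin": 0},
    {"travel": [0,0,0],"spin": 0}
  ]
}}

```text
clock: 5.75
eef_pos: [0.5969, -0.2359, 0.1647]
eef_rot: [0.001, -0.024, 1.0, -0.0]
force: [-0.6, -3.4, 0.7]
finger_gap: 0.0082
```

```bash
python3 - <<'E'
from h import *
st()
E
```

```text
t 5.75 p [ 596.9 -235.9  164.7] az -177.21 z [ 1.4e-03 -7.0e-04 -1.0e+00] F [-0.6 -3.4  0.7] M [-1.06  0.14  0.1 ] gap 8.2
```

{"fn": "step_arm", "kwargs": {
  "motion": [
    {"travel": [0,0,-0.2],"spin": 0},
    {"travel": [0,0,-0.4],"spin": 0},
    {"travel": [0,0,-0.4],"spin": 0},
    {"travel": [0,0,-0.3],"spin": 0},
    {"travel": [0,0,0],"spin": 0}
  ]
}}

```text
clock: 6.38
eef_pos: [0.5975, -0.2356, 0.2439]
eef_rot: [0.002, -0.025, 1.0, -0.001]
force: [-0.2, -0.4, -2.1]
finger_gap: 0.0083
```

```bash
python3 - <<'E'
from h import *
st()
t=camera('top');s=camera('side')
f=lambda im,x,y,w,h,k:cv2.resize(im[y:y+h,x:x+w],None,fx=k,fy=k,interpolation=cv2.INTER_CUBIC)
o=np.hstack([f(t,360,190,80,120,5),f(s,260,210,80,120,5)]);cv2.imwrite('pics/c1.png',o)
st()
E
```

```text
t 6.38 p [ 597.5 -235.6  243.9] az -177.19 z [ 0.0035 -0.001  -1.    ] F [-0.2 -0.4 -2.1] M [ 0.04  0.03 -0.  ] gap 8.3
t 6.47 p [ 596.3 -235.2  240.9] az -177.2 z [-5.e-04  7.e-04 -1.e+00] F [-0.2 -1.4 -3.9] M [ 0.05 -0.02  0.02] gap 7.8
```

View pics/c1.png

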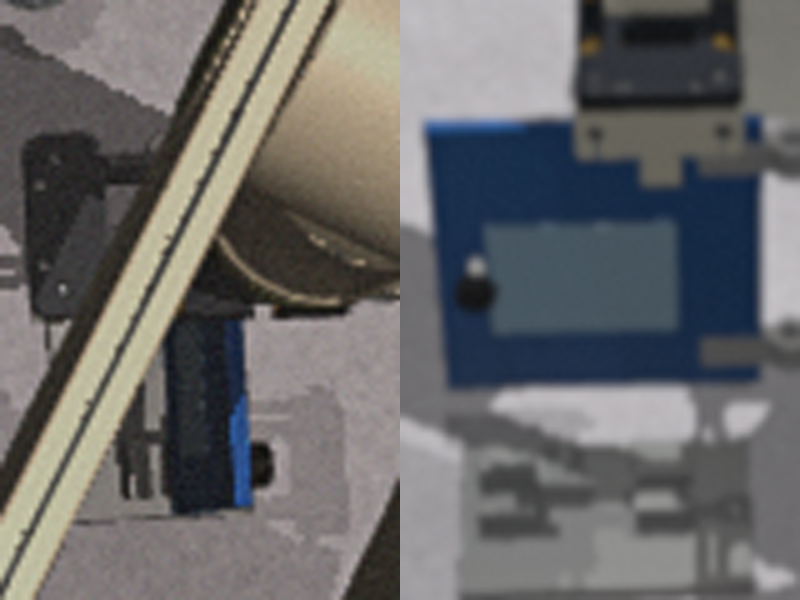

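Door lifted free (side view: level, clear of the slot). Carrying it towards the hinge.

```bash
python3 - <<'E'
from h import *
q=plan([.46,-.10,.241],176,5); q=plan([.470,.103,.235],170.26,5,q); 
E
```

```text
step mm [-2.72633373e+01  2.70466279e+01  2.31618038e-02] turn -1.360783543050658
[0.432, 0.472, -0.0, 0.272]
[0.443, 0.462, -0.0, 0.272]
[0.454, 0.451, -0.0, 0.272]
[0.464, 0.441, -0.0, 0.272]
[0.475, 0.429, -0.0, 0.272]
step mm [ 2.  40.6 -1.2] turn -1.148
[0.014, 0.677, 0.02, 0.23]
[0.028, 0.677, 0.02, 0.23]
[0.041, 0.676, 0.02, 0.23]
[0.055, 0.675, 0.02, 0.23]
[0.068, 0.674, 0.02, 0.23]
```

{"fn": "step_arm", "kwargs": {
  "motion": [
    {"travel": [0.43,0.47,0],"spin": 0.27},
    {"travel": [0.44,0.46,0],"spin": 0.27},
    {"travel": [0.45,0.45,0],"spin": 0.27},
    {"travel": [0.46,0.44,0],"spin": 0.27},
    {"travel": [0.47,0.43,0],"spin": 0.27}
  ]
}}

```text
clock: 7.1
eef_pos: [0.4595, -0.0996, 0.2398]
eef_rot: [-0.001, 0.035, 0.999, 0.001]
force: [-0.4, 0.6, -3.0]
finger_gap: 0.0081
```

{"fn": "step_arm", "kwargs": {
  "motion": [
    {"travel": [0.01,0.68,0.02],"spin": 0.23},
    {"travel": [0.03,0.68,0.02],"spin": 0.23},
    {"travel": [0.04,0.68,0.02],"spin": 0.23},
    {"travel": [0.05,0.4,0.02],"spin": 0.23},
    {"travel": [0,0,0],"spin": 0.23}
  ]
}}

```text
clock: 7.72
eef_pos: [0.4664, 0.0473, 0.2351]
eef_rot: [-0.001, 0.084, 0.996, 0.0]
force: [0.3, -0.4, -2.8]
finger_gap: 0.008
```

```bash
python3 - <<'E'
from h import *
camera('top')
st()
q=plan([.4864,.1022,.215],170.26,4)
E
```

```text
t 7.78 p [466.7  46.2 235.4] az 170.29 z [-2.1e-03 -1.0e-04 -1.0e+00] F [-0.8  0.  -3.2] M [-0.05  0.01  0.01] gap 8.0
step mm [ 4.93633589 13.99168897 -5.10293315] turn -0.007175633857315533
[-0.042, 0.244, 0.085, 0.001]
[-0.042, 0.244, 0.085, 0.001]
[-0.042, 0.244, 0.085, 0.001]
[-0.042, 0.244, 0.085, 0.001]
```

{"fn": "step_arm", "kwargs": {
  "motion": [
    {"travel": [0,0.24,0.05],"spin": 0},
    {"travel": [-0.04,0.24,0.08],"spin": 0},
    {"travel": [-0.04,0.24,0.08],"spin": 0},
    {"travel": [-0.09,0.24,0.1],"spin": 0},
    {"travel": [0,0,0],"spin": 0}
  ]
}}

```text
clock: 8.4
eef_pos: [0.4871, 0.1018, 0.217]
eef_rot: [-0.001, 0.084, 0.996, -0.0]
force: [-0.9, -0.7, -3.5]
finger_gap: 0.0078
```

```bash
python3 - <<'E'
from h import *
st()
t=camera('top');s=camera('side')
f=lambda im,x,y,w,h,k:cv2.resize(im[y:y+h,x:x+w],None,fx=k,fy=k,interpolation=cv2.INTER_CUBIC)
o=np.hstack([f(t,230,225,66,100,6),f(s,258,140,66,100,6)]);cv2.imwrite('pics/c2.png',o)
st()
E
```

```text
t 8.4 p [487.1 101.8 217. ] az 170.37 z [-1.6e-03 -1.0e-04 -1.0e+00] F [-0.9 -0.7 -3.5] M [-0.    0.08  0.  ] gap 7.8
t 8.5 p [487.1 100.9 217.8] az 170.33 z [-7.e-04 -4.e-04 -1.e+00] F [ 0.6 -0.2 -3.4] M [0.01 0.04 0.01] gap 7.9
```

View pics/c2.png

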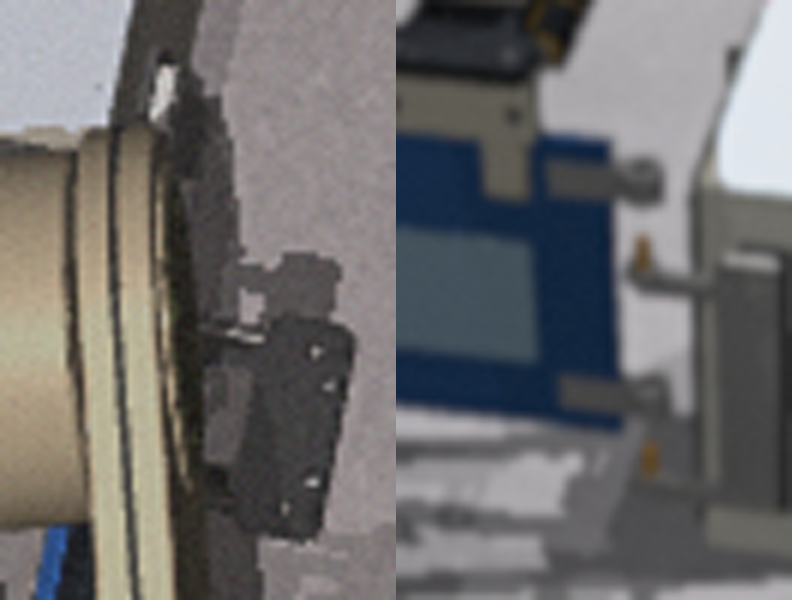

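Side crop: both rings stand directly over their pins in column (rings at crop x≈642/651, pins at ≈643/650); the top view is hidden by the arm. I'll nudge 1 mm in y, lower to just above the tips, then feel.

{"fn": "step_arm", "kwargs": {
  "motion": [
    {"travel": [0,0.017,0.1],"spin": 0},
    {"travel": [0,0,0.1],"spin": 0},
    {"travel": [0,0,0.08],"spin": 0},
    {"travel": [0,0,0.05],"spin": 0},
    {"travel": [0,0,0],"spin": 0}
  ]
}}

```text
clock: 9.12
eef_pos: [0.4871, 0.1018, 0.1979]
eef_rot: [-0.0, 0.085, 0.996, -0.0]
force: [-0.1, -1.0, -2.2]
finger_gap: 0.0079
```

{"fn": "step_arm", "kwargs": {
  "motion": [
    {"travel": [0,0,0.02],"spin": 0},
    {"travel": [0,0,0.02],"spin": 0},
    {"travel": [0,0,0],"spin": 0}
  ]
}}

```text
clock: 9.5
eef_pos: [0.4873, 0.1018, 0.1958]
eef_rot: [-0.0, 0.085, 0.996, -0.0]
force: [-0.3, 0.8, -2.3]
finger_gap: 0.0076
```

```bash
python3 - <<'E'
from h import *
st()
E
```

```text
t 9.5 p [487.3 101.8 195.8] az 170.29 z [-1.e-04 -0.e+00 -1.e+00] F [-0.3  0.8 -2.3] M [-0.08 -0.01 -0.  ] gap 7.6
```

{"fn": "step_arm", "kwargs": {
  "motion": [
    {"travel": [0,0,0.017],"spin": 0},
    {"travel": [0,0,0.017],"spin": 0},
    {"travel": [0,0,0],"spin": 0}
  ]
}}

```text
clock: 9.88
eef_pos: [0.4873, 0.1018, 0.1937]
eef_rot: [-0.0, 0.085, 0.996, -0.0]
force: [-1.3, -0.5, -3.3]
finger_gap: 0.008
```

{"fn": "step_arm", "kwargs": {
  "motion": [
    {"travel": [0,0,0.017],"spin": 0},
    {"travel": [0,0,0],"spin": 0}
  ]
}}

```text
clock: 10.12
eef_pos: [0.4874, 0.1018, 0.1929]
eef_rot: [0.0, 0.085, 0.996, 0.0]
force: [-0.6, 0.1, -0.6]
finger_gap: 0.008
```

```bash
python3 - <<'E'
from h import *
st()
E
```

```text
t 10.12 p [487.4 101.8 192.9] az 170.29 z [ 2.e-04  0.e+00 -1.e+00] F [-0.6  0.1 -0.6] M [ 0.06  0.09 -0.  ] gap 8.0
```

{"fn": "step_arm", "kwargs": {
  "motion": [
    {"travel": [0,0,0.013],"spin": 0},
    {"travel": [0,0,0],"spin": 0}
  ]
}}

```text
clock: 10.38
eef_pos: [0.4874, 0.1019, 0.1923]
eef_rot: [0.0, 0.085, 0.996, 0.0]
force: [-0.5, 0.2, 0.8]
finger_gap: 0.0082
```

```bash
python3 - <<'E'
from h import *
st()
E
```

```text
t 10.38 p [487.4 101.9 192.3] az 170.29 z [ 4.e-04  1.e-04 -1.e+00] F [-0.5  0.2  0.8] M [-0.01  0.21 -0.01] gap 8.2
```

```bash
python3 - <<'E'
from h import *
c=calibration('side');vd=np.array([0,-1,0])
def ring(x,y,z0,z1,r):
    th=np.linspace(0,2*np.pi,60);P=np.array([[x+r*np.cos(t),y+r*np.sin(t),z] for t in th for z in (z0,z1)]);q=proj('side',P);return np.round([q[:,0].min(),q[:,0].max(),q[:,1].min(),q[:,1].max()],2)
kx,ky=.4871+.0596,.1013-.0102;za=.0956
print('kn up',ring(kx,ky,za+.125,za+.143,.011),'lo',ring(kx,ky,za,za+.018,.011))
print('collar up',ring(.5455,.0922,.17,.18,.009),'pin up',ring(.5455,.0922,.18,.196,.004),'pin lo',ring(.5455,.0922,.055,.071,.004))
im=cv2.imread('pics/c2.png');s=im[:, 396:]
o=cv2.resize(s[130:480,190:300],None,fx=4,fy=4,interpolation=cv2.INTER_CUBIC)
# profiles along column through pins & rings (crop col 246 -> u 299)
for X in (244,250,256):
    print(X,[int(v) for v in s[140:490:6,X].mean(1)])
E
```

```text
kn up [294.27 302.39 165.22 175.08] lo [295.81 303.53 201.12 210.61]
collar up [295.32 301.76 182.67 189.24] pin up [296.9  299.9  179.05 185.33] pin lo [298.28 301.14 213.8  219.7 ]
244 [175, 174, 158, 121, 86, 81, 87, 78, 70, 67, 76, 110, 150, 171, 174, 163, 133, 101, 86, 79, 70, 69, 75, 74, 80, 108, 145, 172, 181, 180, 180, 181, 182, 181, 180, 180, 181, 179, 166, 132, 93, 81, 85, 77, 68, 68, 79, 91, 99, 98, 94, 91, 84, 77, 76, 75, 75, 72, 71]
250 [175, 173, 157, 121, 88, 85, 89, 79, 70, 67, 78, 113, 152, 173, 175, 164, 137, 108, 93, 85, 77, 78, 82, 77, 72, 92, 134, 168, 180, 180, 179, 180, 179, 179, 179, 179, 178, 175, 156, 119, 85, 82, 90, 82, 72, 70, 75, 83, 87, 85, 83, 80, 74, 69, 68, 71, 75, 74, 71]
256 [176, 172, 160, 131, 102, 93, 90, 77, 66, 65, 82, 122, 161, 177, 178, 173, 161, 146, 138, 129, 111, 98, 89, 77, 69, 88, 131, 167, 179, 179, 178, 179, 178, 178, 178, 178, 175, 166, 146, 110, 80, 82, 90, 82, 72, 71, 72, 76, 77, 78, 78, 77, 73, 67, 67, 70, 75, 76, 70]
```

{"fn": "step_arm", "kwargs": {
  "motion": [
    {"travel": [0,-0.012,0],"spin": 0},
    {"travel": [0,0,0],"spin": 0}
  ]
}}

```text
clock: 10.62
eef_pos: [0.4873, 0.1014, 0.1922]
eef_rot: [0.0, 0.085, 0.996, 0.0]
force: [-0.3, 2.3, 1.7]
finger_gap: 0.0077
```

{"fn": "step_arm", "kwargs": {
  "motion": [
    {"travel": [0,-0.012,0],"spin": 0},
    {"travel": [0,0,0],"spin": 0}
  ]
}}

```text
clock: 10.88
eef_pos: [0.4873, 0.1006, 0.1922]
eef_rot: [0.0, 0.085, 0.996, 0.0]
force: [0.3, 2.1, 0.9]
finger_gap: 0.0079
```

```bash
python3 - <<'E'
from h import *
st()
E
```

```text
t 10.88 p [487.3 100.6 192.2] az 170.3 z [ 6.e-04  4.e-04 -1.e+00] F [0.3 2.1 0.9] M [ 0.66 -0.08  0.12] gap 7.9
```

{"fn": "step_arm", "kwargs": {
  "motion": [
    {"travel": [0,-0.012,0],"spin": 0},
    {"travel": [0,0,0],"spin": 0}
  ]
}}

```text
clock: 11.12
eef_pos: [0.4872, 0.0997, 0.1921]
eef_rot: [0.0, 0.085, 0.996, 0.0]
force: [0.0, 3.1, 1.7]
finger_gap: 0.0074
```

{"fn": "step_arm", "kwargs": {
  "motion": [
    {"travel": [0,-0.012,0],"spin": 0},
    {"travel": [0,0,0],"spin": 0}
  ]
}}

```text
clock: 11.38
eef_pos: [0.487, 0.099, 0.1921]
eef_rot: [0.0, 0.085, 0.996, 0.0]
force: [-0.5, 2.3, 1.5]
finger_gap: 0.0081
```

```bash
python3 - <<'E'
from h import *
st()
E
```

```text
t 11.38 p [487.   99.  192.1] az 170.29 z [ 4.e-04  1.e-04 -1.e+00] F [-0.5  2.3  1.5] M [ 0.69 -0.36  0.17] gap 8.1
```

{"fn": "step_arm", "kwargs": {
  "motion": [
    {"travel": [0.02,0,0],"spin": 0},
    {"travel": [0,0,0],"spin": 0}
  ]
}}

```text
clock: 11.62
eef_pos: [0.486, 0.0988, 0.1922]
eef_rot: [0.0, 0.085, 0.996, -0.0]
force: [3.3, 1.2, 1.0]
finger_gap: 0.0078
```

{"fn": "step_arm", "kwargs": {
  "motion": [
    {"travel": [0,0.012,0],"spin": 0},
    {"travel": [0,0,0],"spin": 0}
  ]
}}

```text
clock: 11.88
eef_pos: [0.4859, 0.0994, 0.1921]
eef_rot: [0.0, 0.085, 0.996, -0.0]
force: [2.5, -2.3, 1.9]
finger_gap: 0.0077
```

{"fn": "step_arm", "kwargs": {
  "motion": [
    {"travel": [0,0.012,0],"spin": 0},
    {"travel": [0,0,0],"spin": 0}
  ]
}}

```text
clock: 12.12
eef_pos: [0.4858, 0.1003, 0.1919]
eef_rot: [-0.0, 0.085, 0.996, -0.0]
force: [1.7, -2.2, 2.0]
finger_gap: 0.0079
```

{"fn": "step_arm", "kwargs": {
  "motion": [
    {"travel": [0,0.012,0],"spin": 0},
    {"travel": [0,0,0],"spin": 0}
  ]
}}

```text
clock: 12.38
eef_pos: [0.4859, 0.1013, 0.1919]
eef_rot: [-0.0, 0.085, 0.996, -0.0]
force: [0.4, -2.9, 1.6]
finger_gap: 0.0078
```

{"fn": "step_arm", "kwargs": {
  "motion": [
    {"travel": [0,0.012,0],"spin": 0},
    {"travel": [0,0,0],"spin": 0}
  ]
}}

```text
clock: 12.62
eef_pos: [0.4857, 0.1024, 0.1915]
eef_rot: [-0.001, 0.084, 0.996, 0.0]
force: [-1.3, -0.2, -2.4]
finger_gap: 0.0077
```

```bash
python3 - <<'E'
from h import *
st()
E
```

```text
t 12.62 p [485.7 102.4 191.5] az 170.31 z [-1.3e-03  7.0e-04 -1.0e+00] F [-1.3 -0.2 -2.4] M [ 0.02  0.07 -0.03] gap 7.7
```

Fz dropped back to the bare weight at TCP (485.7, 102.4), so the knuckles are over the pins. Lowering.

{"fn": "step_arm", "kwargs": {
  "motion": [
    {"travel": [0,0.003,0.012],"spin": 0},
    {"travel": [0,0,0],"spin": 0}
  ]
}}

```text
clock: 12.88
eef_pos: [0.4856, 0.1026, 0.1905]
eef_rot: [-0.001, 0.084, 0.996, 0.0]
force: [0.3, 0.9, -2.8]
finger_gap: 0.0077
```

{"fn": "step_arm", "kwargs": {
  "motion": [
    {"travel": [0,0,0.012],"spin": 0},
    {"travel": [0,0,0],"spin": 0}
  ]
}}

```text
clock: 13.12
eef_pos: [0.486, 0.1023, 0.1904]
eef_rot: [-0.0, 0.085, 0.996, 0.0]
force: [-0.2, -0.5, -3.2]
finger_gap: 0.008
```

```bash
python3 - <<'E'
from h import *
st()
E
```

```text
t 13.12 p [486.  102.3 190.4] az 170.3 z [-4.e-04  1.e-04 -1.e+00] F [-0.2 -0.5 -3.2] M [ 0.01 -0.    0.02] gap 8.0
```

{"fn": "step_arm", "kwargs": {
  "motion": [
    {"travel": [0,0,0.015],"spin": 0},
    {"travel": [0,0,0.015],"spin": 0},
    {"travel": [0,0,0],"spin": 0}
  ]
}}

```text
clock: 13.5
eef_pos: [0.4861, 0.1022, 0.1886]
eef_rot: [-0.0, 0.085, 0.996, -0.0]
force: [0.5, 0.3, -3.6]
finger_gap: 0.0077
```

{"fn": "step_arm", "kwargs": {
  "motion": [
    {"travel": [0,0,0.015],"spin": 0},
    {"travel": [0,0,0.015],"spin": 0},
    {"travel": [0,0,0],"spin": 0}
  ]
}}

```text
clock: 13.88
eef_pos: [0.4861, 0.1022, 0.1868]
eef_rot: [-0.0, 0.085, 0.996, -0.0]
force: [-0.6, -0.0, -2.6]
finger_gap: 0.0077
```

```bash
python3 - <<'E'
from h import *
st()
E
```

```text
t 13.88 p [486.1 102.2 186.8] az 170.29 z [-1.e-04 -0.e+00 -1.e+00] F [-0.6 -0.  -2.6] M [0.06 0.02 0.  ] gap 7.7
```

{"fn": "step_arm", "kwargs": {
  "motion": [
    {"travel": [0,0,0.02],"spin": 0},
    {"travel": [0,0,0.02],"spin": 0},
    {"travel": [0,0,0],"spin": 0}
  ]
}}

```text
clock: 14.25
eef_pos: [0.4861, 0.1022, 0.1844]
eef_rot: [-0.0, 0.085, 0.996, -0.0]
force: [0.3, 0.4, -2.8]
finger_gap: 0.008
```

{"fn": "step_arm", "kwargs": {
  "motion": [
    {"travel": [0,0,0.02],"spin": 0},
    {"travel": [0,0,0.02],"spin": 0},
    {"travel": [0,0,0.02],"spin": 0},
    {"travel": [0,0,0],"spin": 0}
  ]
}}

```text
clock: 14.75
eef_pos: [0.4861, 0.1022, 0.1808]
eef_rot: [-0.0, 0.085, 0.996, -0.0]
force: [0.4, 0.6, -3.0]
finger_gap: 0.0082
```

{"fn": "step_arm", "kwargs": {
  "motion": [
    {"travel": [0,0,0.017],"spin": 0},
    {"travel": [0,0,0],"spin": 0}
  ]
}}

```text
clock: 15.0
eef_pos: [0.4861, 0.1022, 0.1798]
eef_rot: [-0.0, 0.085, 0.996, -0.0]
force: [-0.5, -0.1, -2.9]
finger_gap: 0.008
```

{"fn": "step_arm", "kwargs": {
  "motion": [
    {"travel": [0,0,0.017],"spin": 0},
    {"travel": [0,0,0],"spin": 0}
  ]
}}

```text
clock: 15.25
eef_pos: [0.4861, 0.1022, 0.1788]
eef_rot: [-0.0, 0.085, 0.996, -0.0]
force: [0.2, 0.8, -2.7]
finger_gap: 0.0077
```

```bash
python3 - <<'E'
from h import *
st()
E
```

```text
t 15.25 p [486.1 102.2 178.8] az 170.29 z [-1.e-04 -0.e+00 -1.e+00] F [ 0.2  0.8 -2.7] M [ 0.08 -0.04  0.03] gap 7.7
```

{"fn": "step_arm", "kwargs": {
  "motion": [
    {"travel": [0,0,0.013],"spin": 0},
    {"travel": [0,0,0],"spin": 0}
  ]
}}

```text
clock: 15.5
eef_pos: [0.4862, 0.1022, 0.1781]
eef_rot: [-0.0, 0.085, 0.996, -0.0]
force: [0.4, -0.3, -3.0]
finger_gap: 0.0078
```

{"fn": "step_arm", "kwargs": {
  "motion": [
    {"travel": [0,0,0.013],"spin": 0},
    {"travel": [0,0,0],"spin": 0}
  ]
}}

```text
clock: 15.75
eef_pos: [0.4862, 0.1022, 0.1773]
eef_rot: [0.0, 0.085, 0.996, 0.0]
force: [-1.1, 0.1, -3.2]
finger_gap: 0.0075
```

{"fn": "step_arm", "kwargs": {
  "motion": [
    {"travel": [0,0,0.01],"spin": 0},
    {"travel": [0,0,0],"spin": 0}
  ]
}}

```text
clock: 16.0
eef_pos: [0.4862, 0.1022, 0.177]
eef_rot: [0.0, 0.085, 0.996, 0.0]
force: [-0.3, 0.0, -1.0]
finger_gap: 0.0077
```

```bash
python3 - <<'E'
from h import *
st()
E
```

```text
t 16.0 p [486.2 102.2 177. ] az 170.29 z [ 2.e-04  1.e-04 -1.e+00] F [-0.3  0.  -1. ] M [ 0.18  0.19 -0.02] gap 7.7
```

Seated (axis on the collars, part of the weight taken). Swinging about the axis at (545.8, 92.0).

{"fn": "step_arm", "kwargs": {
  "motion": [
    {"travel": [-0.0014,0.0528,0],"spin": 0.6},
    {"travel": [-0.0014,0.0528,0],"spin": 0.6},
    {"travel": [0,0,0],"spin": 0}
  ]
}}

```text
clock: 16.38
eef_pos: [0.4875, 0.1084, 0.1768]
eef_rot: [-0.0, 0.136, 0.991, -0.0]
force: [-1.5, -0.5, -0.2]
finger_gap: 0.008
```

{"fn": "step_arm", "kwargs": {
  "motion": [
    {"travel": [-0.0014,0.0528,0],"spin": 0.6},
    {"travel": [-0.0014,0.0528,0],"spin": 0.6},
    {"travel": [-0.0014,0.0528,0],"spin": 0.6},
    {"travel": [-0.0014,0.0528,0],"spin": 0.6},
    {"travel": [0,0,0],"spin": 0}
  ]
}}

```text
clock: 17.0
eef_pos: [0.4922, 0.1202, 0.1768]
eef_rot: [-0.0, 0.239, 0.971, 0.0]
force: [-2.2, 1.0, -0.2]
finger_gap: 0.0077
```

```bash
python3 - <<'E'
from h import *
s=st();a,X=az(s);print(s['eef_pos']-.0605*X[:,0])
E
```

```text
t 17.0 p [492.2 120.2 176.8] az 152.38 z [-3.e-04  1.e-04 -1.e+00] F [-2.2  1.  -0.2] M [ 0.19  0.44 -0.01] gap 7.7
[0.54576559 0.09216306 0.17678887]
```

{"fn": "step_arm", "kwargs": {
  "motion": [
    {"travel": [0.003,0.0528,0],"spin": 0.6},
    {"travel": [0,0.0528,0],"spin": 0.6},
    {"travel": [-0.0014,0.0528,0],"spin": 0.6},
    {"travel": [-0.0014,0.0528,0],"spin": 0.6},
    {"travel": [0,0,0],"spin": 0}
  ]
}}

```text
clock: 17.62
eef_pos: [0.4989, 0.1309, 0.1768]
eef_rot: [-0.0, 0.339, 0.941, 0.0]
force: [-1.1, 0.5, 0.1]
finger_gap: 0.0077
```

{"fn": "step_arm", "kwargs": {
  "motion": [
    {"travel": [-0.0014,0.0528,0],"spin": 0.6},
    {"travel": [-0.0014,0.0528,0],"spin": 0.6},
    {"travel": [-0.0014,0.0528,0],"spin": 0.6},
    {"travel": [-0.0014,0.0528,0],"spin": 0.6},
    {"travel": [0,0,0],"spin": 0}
  ]
}}

```text
clock: 18.25
eef_pos: [0.508, 0.1397, 0.1768]
eef_rot: [-0.0, 0.435, 0.9, 0.0]
force: [-1.7, 2.2, 0.1]
finger_gap: 0.0076
```

```bash
python3 - <<'E'
from h import *
s=st();a,X=az(s);print(s['eef_pos']-.0605*X[:,0])
E
```

```text
t 18.25 p [508.  139.7 176.8] az 128.43 z [-0.e+00  2.e-04 -1.e+00] F [-1.7  2.2  0.1] M [ 0.35  0.36 -0.02] gap 7.6
[0.54563245 0.09233594 0.17678026]
```

{"fn": "step_arm", "kwargs": {
  "motion": [
    {"travel": [0,0,0],"spin": 0},
    {"travel": [0,0,0],"spin": 0},
    {"travel": [0,0,0],"spin": 0},
    {"travel": [0,0,0],"spin": 0}
  ],
  "fingers": 0.35
}}

```text
clock: 18.75
eef_pos: [0.5081, 0.1396, 0.1768]
eef_rot: [0.0, 0.436, 0.9, 0.0]
force: [0.1, -0.7, 0.4]
finger_gap: 0.0323
```

```bash
python3 - <<'E'
from h import *
st()
E
```

```text
t 18.75 p [508.1 139.6 176.8] az 128.3 z [ 2.e-04 -0.e+00 -1.e+00] F [ 0.1 -0.7  0.4] M [-0.06  0.04  0.01] gap 32.3
```

{"fn": "step_arm", "kwargs": {
  "motion": [
    {"travel": [0,0,-0.2],"spin": 0},
    {"travel": [0,0,-0.4],"spin": 0},
    {"travel": [0,0,-0.4],"spin": 0},
    {"travel": [0,0,0],"spin": 0}
  ]
}}

```text
clock: 19.25
eef_pos: [0.5096, 0.1399, 0.2398]
eef_rot: [0.002, 0.436, 0.9, 0.001]
force: [1.6, 0.7, -1.5]
finger_gap: 0.0327
```

{"fn": "step_arm", "kwargs": {
  "motion": [
    {"travel": [0.25,-0.29,0],"spin": 0},
    {"travel": [0.25,-0.3,0],"spin": 0},
    {"travel": [0.25,0,0],"spin": 0},
    {"travel": [0.25,0,0],"spin": 0},
    {"travel": [0,0,0],"spin": 0}
  ],
  "fingers": 0
}}

```text
clock: 19.88
eef_pos: [0.4428, 0.1659, 0.2366]
eef_rot: [-0.0, 0.435, 0.9, 0.0]
force: [-0.8, -0.2, -0.5]
finger_gap: 0.0009
```

```bash
python3 - <<'E'
from h import *
st()
t=camera('top');s=camera('side')
f=lambda im,x,y,w,h,k:cv2.resize(im[y:y+h,x:x+w],None,fx=k,fy=k,interpolation=cv2.INTER_CUBIC)
o=np.hstack([f(t,150,210,130,120,3),f(s,255,120,130,120,3)]);cv2.imwrite('pics/c3.png',o)
E
```

```text
t 19.88 p [442.8 165.9 236.6] az 128.39 z [-1.e-04  2.e-04 -1.e+00] F [-0.8 -0.2 -0.5] M [-0.04  0.05  0.03] gap 0.9
```

View pics/c3.png

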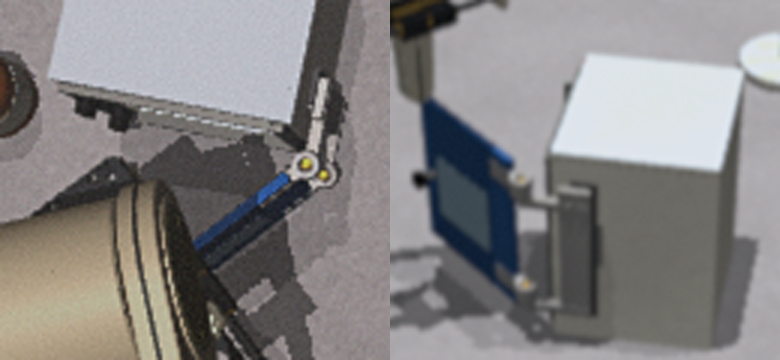

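Top crop shows both rings around the pins, and the side crop shows the door hung and level, standing open about 48°. Lowering the shut fingers outside the door, then pushing.

{"fn": "step_arm", "kwargs": {
  "motion": [
    {"travel": [0,0,0.3],"spin": 0},
    {"travel": [0,0,0.3],"spin": 0},
    {"travel": [0,0,0.3],"spin": 0},
    {"travel": [0,0,0.2],"spin": 0},
    {"travel": [0,0,0],"spin": 0}
  ]
}}

```text
clock: 20.6
eef_pos: [0.4422, 0.1645, 0.1692]
eef_rot: [-0.001, 0.436, 0.9, -0.001]
force: [-0.4, -0.4, 0.2]
finger_gap: 0.0005
```

{"fn": "step_arm", "kwargs": {
  "motion": [
    {"travel": [0.023,0.105,0],"spin": 0.6},
    {"travel": [0.023,0.105,0],"spin": 0.6},
    {"travel": [0.023,0.105,0],"spin": 0.6},
    {"travel": [0.023,0.105,0],"spin": 0.6},
    {"travel": [0,0,0],"spin": 0}
  ]
}}

```text
clock: 21.22
eef_pos: [0.4615, 0.1837, 0.1715]
eef_rot: [0.0, 0.528, 0.85, 0.0]
force: [0.3, 0.4, -0.3]
finger_gap: 0.0009
```

{"fn": "step_arm", "kwargs": {
  "motion": [
    {"travel": [0.023,0.105,0],"spin": 0.6},
    {"travel": [0.023,0.105,0],"spin": 0.6},
    {"travel": [0.023,0.105,0],"spin": 0.6},
    {"travel": [0.023,0.105,0],"spin": 0.6},
    {"travel": [0,0,0],"spin": 0}
  ]
}}

```text
clock: 21.85
eef_pos: [0.4825, 0.1979, 0.1711]
eef_rot: [0.0, 0.613, 0.79, 0.0]
force: [-0.2, 1.0, -1.1]
finger_gap: 0.0005
```

```bash
python3 - <<'E'
from h import *
s=st();a,X=az(s);print((s['eef_pos']-[.5457,.0922,0])@X)
t=camera('top');s=camera('side')
for n in('top','side'): print([(round(r['conf'],2),np.round(r['extent'])) for r in recognise(n,'door')])
f=lambda im,x,y,w,h,k:cv2.resize(im[y:y+h,x:x+w],None,fx=k,fy=k,interpolation=cv2.INTER_CUBIC)
o=np.hstack([f(t,150,210,130,120,3),f(s,255,120,130,120,3)]);cv2.imwrite('pics/c4.png',o)
E
```

```text
t 21.85 p [482.5 197.9 171.1] az 104.37 z [ 5.e-04  1.e-04 -1.e+00] F [-0.2  1.  -1.1] M [-0.07  0.05  0.05] gap 0.5
[ 0.11804843 -0.0348975  -0.17115204]
[(0.96, array([209., 263., 263., 288.]))]
[(0.63, array([274., 154., 304., 221.]))]
```

View pics/c4.png

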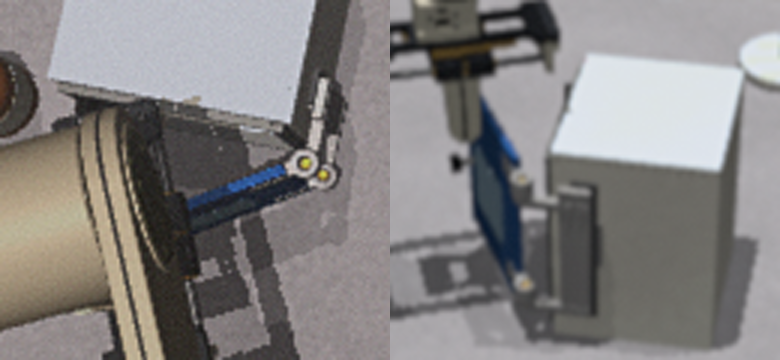

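The door follows the fingers (now about 30° from shut). Continuing, then a slow final push.

{"fn": "step_arm", "kwargs": {
  "motion": [
    {"travel": [0.023,0.105,0],"spin": 0.6},
    {"travel": [0.023,0.105,0],"spin": 0.6},
    {"travel": [0.023,0.105,0],"spin": 0.6},
    {"travel": [0.023,0.105,0],"spin": 0.6},
    {"travel": [0,0,0],"spin": 0}
  ]
}}

```text
clock: 22.68
eef_pos: [0.5061, 0.2075, 0.1708]
eef_rot: [0.0, 0.693, 0.721, -0.0]
force: [-0.1, 0.2, 0.5]
finger_gap: 0.0007
```

{"fn": "step_arm", "kwargs": {
  "motion": [
    {"travel": [0.023,0.105,0],"spin": 0.6},
    {"travel": [0.023,0.105,0],"spin": 0.6},
    {"travel": [0.023,0.105,0],"spin": 0.6},
    {"travel": [0.023,0.105,0],"spin": 0.6},
    {"travel": [0,0,0],"spin": 0}
  ]
}}

```text
clock: 23.3
eef_pos: [0.5313, 0.212, 0.1707]
eef_rot: [-0.0, 0.764, 0.645, -0.0]
force: [-0.4, 0.5, 0.4]
finger_gap: 0.0007
```

```bash
python3 - <<'E'
from h import *
s=st();a,X=az(s);print((s['eef_pos']-[.5457,.0922,0])@X)
E
```

```text
t 23.3 p [531.3 212.  170.7] az 80.38 z [-2.e-04 -1.e-04 -1.e+00] F [-0.4  0.5  0.4] M [-0.03  0.13 -0.  ] gap 0.7
[ 0.1156618  -0.03420866 -0.17072537]
```

{"fn": "step_arm", "kwargs": {
  "motion": [
    {"travel": [0,0.025,0],"spin": 0},
    {"travel": [0,0.025,0],"spin": 0},
    {"travel": [0,0.025,0],"spin": 0},
    {"travel": [0,0.025,0],"spin": 0},
    {"travel": [0,0.025,0],"spin": 0}
  ]
}}

```text
clock: 23.92
eef_pos: [0.5389, 0.2108, 0.1707]
eef_rot: [-0.0, 0.764, 0.645, -0.0]
force: [-0.2, 1.2, -0.3]
finger_gap: 0.0006
```

{"fn": "step_arm", "kwargs": {
  "motion": [
    {"travel": [0,0.025,0],"spin": 0},
    {"travel": [0,0.025,0],"spin": 0},
    {"travel": [0,0,0],"spin": 0}
  ]
}}

```text
clock: 24.3
eef_pos: [0.5419, 0.2103, 0.1707]
eef_rot: [-0.0, 0.764, 0.645, -0.0]
force: [-0.9, 0.4, -0.0]
finger_gap: 0.0005
```

{"fn": "step_arm", "kwargs": {
  "motion": [
    {"travel": [0,0.017,0],"spin": 0},
    {"travel": [0,0,0],"spin": 0}
  ]
}}

```text
clock: 24.55
eef_pos: [0.5428, 0.2101, 0.1708]
eef_rot: [0.0, 0.764, 0.645, 0.0]
force: [0.6, -0.6, 0.0]
finger_gap: 0.0004
```

```bash
python3 - <<'E'
from h import *
s=st();a,X=az(s);print((s['eef_pos']-[.5457,.0922,0])@X, s['force']@X)
E
```

```text
t 24.55 p [542.8 210.1 170.8] az 80.29 z [ 0. -0. -1.] F [ 0.6 -0.6  0. ] M [-0.06  0.15 -0.01] gap 0.4
[ 0.11575483 -0.02270043 -0.17076582] [-0.50482467  0.71373774 -0.03603219]
```

Each step is 1 mm from here; I'll watch for the bumper force.

{"fn": "step_arm", "kwargs": {
  "motion": [
    {"travel": [0,0.017,0],"spin": 0},
    {"travel": [0,0,0],"spin": 0}
  ]
}}

```text
clock: 24.8
eef_pos: [0.5439, 0.21, 0.1708]
eef_rot: [0.0, 0.764, 0.645, -0.0]
force: [-1.0, 0.3, -0.4]
finger_gap: 0.0004
```

{"fn": "step_arm", "kwargs": {
  "motion": [
    {"travel": [0,0.017,0],"spin": 0},
    {"travel": [0,0,0],"spin": 0}
  ]
}}

```text
clock: 25.05
eef_pos: [0.5449, 0.2098, 0.1707]
eef_rot: [-0.0, 0.764, 0.645, -0.0]
force: [-0.7, 0.1, -0.1]
finger_gap: 0.0005
```

{"fn": "step_arm", "kwargs": {
  "motion": [
    {"travel": [0,0.017,0],"spin": 0},
    {"travel": [0,0,0],"spin": 0}
  ]
}}

```text
clock: 25.3
eef_pos: [0.5459, 0.2096, 0.1708]
eef_rot: [0.0, 0.764, 0.645, 0.0]
force: [0.5, -0.4, -0.3]
finger_gap: 0.0003
```

```bash
python3 - <<'E'
from h import *
s=st();a,X=az(s);print((s['eef_pos']-[.5457,.0922,0])@X, s['force']@X)
t=camera('top');s=camera('side')
f=lambda im,x,y,w,h,k:cv2.resize(im[y:y+h,x:x+w],None,fx=k,fy=k,interpolation=cv2.INTER_CUBIC)
o=np.hstack([f(t,150,210,130,120,3),f(s,255,120,130,120,3)]);cv2.imwrite('pics/c5.png',o)
E
```

```text
t 25.3 p [545.9 209.6 170.8] az 80.29 z [ 1.e-04 -0.e+00 -1.e+00] F [ 0.5 -0.4 -0.3] M [-0.05  0.07  0.  ] gap 0.3
[ 0.11576415 -0.01959128 -0.17076564] [-0.27699989  0.56902351  0.27916717]
```

View pics/c5.png

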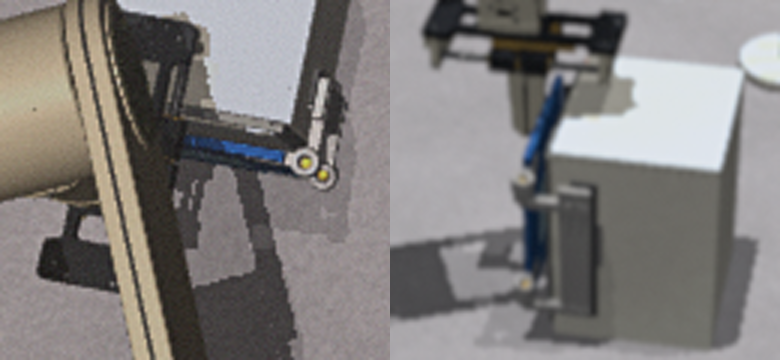

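Nearly shut, but no bumper force yet. Continuing.

{"fn": "step_arm", "kwargs": {
  "motion": [
    {"travel": [0,0.017,0],"spin": 0},
    {"travel": [0,0,0],"spin": 0}
  ]
}}

```text
clock: 25.65
eef_pos: [0.5467, 0.2095, 0.1707]
eef_rot: [-0.0, 0.764, 0.645, -0.0]
force: [-1.8, -0.1, 0.1]
finger_gap: 0.0006
```

{"fn": "step_arm", "kwargs": {
  "motion": [
    {"travel": [0,0.017,0],"spin": 0},
    {"travel": [0,0,0],"spin": 0}
  ]
}}

```text
clock: 25.9
eef_pos: [0.5475, 0.2094, 0.1707]
eef_rot: [-0.0, 0.764, 0.645, -0.0]
force: [-4.2, 0.7, 2.1]
finger_gap: 0.0003
```

{"fn": "step_arm", "kwargs": {
  "motion": [
    {"travel": [0,0.017,0],"spin": 0},
    {"travel": [0,0,0],"spin": 0}
  ]
}}

```text
clock: 26.15
eef_pos: [0.5482, 0.2093, 0.1707]
eef_rot: [-0.001, 0.764, 0.645, -0.001]
force: [-6.9, 1.4, 2.5]
finger_gap: 0.0006
```

```bash
python3 - <<'E'
from h import *
s=st();a,X=az(s);print((s['eef_pos']-[.5457,.0922,0])@X, s['force']@X)
E
```

```text
t 26.15 p [548.2 209.3 170.7] az 80.3 z [-1.5e-03  1.0e-04 -1.0e+00] F [-6.9  1.4  2.5] M [ 0.07  0.98 -0.04] gap 0.6
[ 0.11583878 -0.01754005 -0.1706681 ] [ 0.20339614 -7.02634439 -2.50087814]
```

Bumpers reached (7 N). Backing off slowly so the rubber doesn't kick the door.

{"fn": "step_arm", "kwargs": {
  "motion": [
    {"travel": [0,-0.01,0],"spin": 0},
    {"travel": [0,-0.01,0],"spin": 0},
    {"travel": [0,-0.01,0],"spin": 0},
    {"travel": [0,-0.01,0],"spin": 0},
    {"travel": [0,0,0],"spin": 0}
  ]
}}

```text
clock: 26.78
eef_pos: [0.5467, 0.2095, 0.1708]
eef_rot: [0.0, 0.764, 0.645, 0.0]
force: [-0.5, 0.8, -0.4]
finger_gap: 0.0004
```

{"fn": "step_arm", "kwargs": {
  "motion": [
    {"travel": [0,-0.01,0],"spin": 0},
    {"travel": [0,-0.01,0],"spin": 0},
    {"travel": [0,-0.02,0],"spin": 0},
    {"travel": [0,-0.05,0],"spin": 0},
    {"travel": [0,-0.1,0],"spin": 0}
  ]
}}

```text
clock: 27.4
eef_pos: [0.535, 0.2115, 0.1708]
eef_rot: [0.0, 0.764, 0.645, 0.0]
force: [0.1, 0.3, -0.4]
finger_gap: 0.0002
```

{"fn": "step_arm", "kwargs": {
  "motion": [
    {"travel": [0,-0.3,0],"spin": 0},
    {"travel": [0,-0.5,0],"spin": 0},
    {"travel": [0,-0.5,-0.3],"spin": 0},
    {"travel": [0.3,-0.5,-0.5],"spin": 0},
    {"travel": [0,0,0],"spin": 0}
  ]
}}

```text
clock: 28.02
eef_pos: [0.4317, 0.2492, 0.2218]
eef_rot: [0.001, 0.764, 0.646, 0.003]
force: [0.6, 0.4, -0.5]
finger_gap: 0.0006
```

```bash
python3 - <<'E'
from h import *
s=st()
t=camera('top');s=camera('side')
f=lambda im,x,y,w,h,k:cv2.resize(im[y:y+h,x:x+w],None,fx=k,fy=k,interpolation=cv2.INTER_CUBIC)
o=np.hstack([f(t,110,190,160,120,3)[:, :420],f(s,255,120,120,120,3)]);cv2.imwrite('pics/c6.png',o)
E
```

```text
t 28.02 p [431.7 249.2 221.8] az 80.43 z [ 0.0047  0.0026 -1.    ] F [ 0.6  0.4 -0.5] M [-0.11  0.12 -0.03] gap 0.6
```

View pics/c6.png

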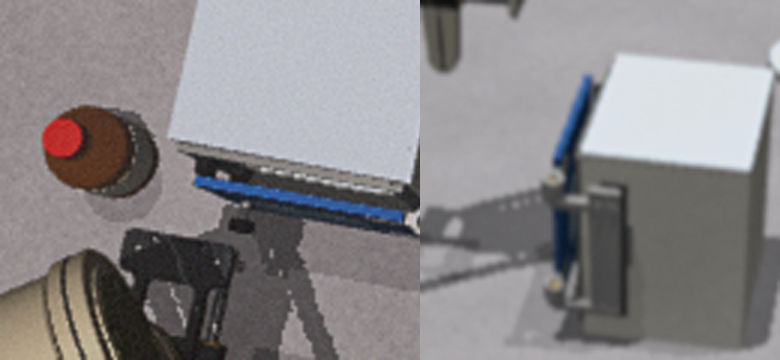

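The door is shut: its top edge runs from (195,180) to (410,217) in the crop, a slope of 9.8° against the cabinet's yaw of 9.7°. The bottle is in place. Checking that it stays at rest.

{"fn": "step_arm", "kwargs": {
  "motion": [
    {"travel": [0,-0.2,-0.2],"spin": 0},
    {"travel": [0,0,0],"spin": 0},
    {"travel": [0,0,0],"spin": 0},
    {"travel": [0,0,0],"spin": 0},
    {"travel": [0,0,0],"spin": 0}
  ]
}}

```text
clock: 28.75
eef_pos: [0.42, 0.2493, 0.2304]
eef_rot: [-0.0, 0.764, 0.645, -0.0]
force: [-0.2, -0.7, 0.3]
finger_gap: 0.0003
```

{"fn": "step_arm", "kwargs": {
  "motion": [
    {"travel": [0,0,0],"spin": 0},
    {"travel": [0,0,0],"spin": 0},
    {"travel": [0,0,0],"spin": 0},
    {"travel": [0,0,0],"spin": 0},
    {"travel": [0,0,0],"spin": 0}
  ]
}}

```text
clock: 29.38
eef_pos: [0.42, 0.2494, 0.2308]
eef_rot: [0.0, 0.764, 0.645, 0.0]
force: [-0.7, -0.5, 0.2]
finger_gap: 0.0006
```

```bash
python3 - <<'E'
from h import *
def ang():
    t=camera('top').astype(int);m=(t[...,0]>110)&(t[...,0]-t[...,2]>60);m[:, :150]=0;m[:,270:]=0;m[:230]=0;m[275:]=0
    y,x=np.nonzero(m);v=cv2.fitLine(np.c_[x,y].astype(np.float32),cv2.DIST_L1,0,.01,.01).ravel();return len(x),np.degrees(np.arctan(v[1]/v[0])),v[2:]
a=ang();b=[ang() for _ in range(10)][-1];print(a,b)
st();close_job()
E
```

```text
(224, np.float32(10.007722), array([212.04842, 256.1851 ], dtype=float32)) (222, np.float32(9.819361), array([214.28319, 256.58746], dtype=float32))
t 29.93 p [420.  249.5 230.8] az 80.3 z [ 0.  0. -1.] F [-0.1 -1.   0.2] M [-0.11  0.07 -0.02] gap 0.3
the job is handed in; nothing more can be done
```

The door is hung on both hinge pins, swung shut against the bumpers and released. I handed the job in at about 30 s, and it gives no verdict.

- **Hanging:** I pinched the door at the top and lifted it out of the holder. The first try rested on the pin tips at about 4 N. A light sliding search with contact forces up to about 5 N found the pins roughly 3 mm off the mark. The door then went down the full 16 mm onto the collars.
- **Closing:** I swung it partway while gripping, let go, and pushed it shut from outside with closed fingers. It met the bumpers at about 7 N, and I backed off slowly.

**Last checks:**
- **Shut and at rest:** the top view puts the door at 9.8–10.0° against the cabinet's 9.7°, with no clear movement over half a second. The limit is 0.09 rad, about 5°.
- **Fully down:** both pins showed through the knuckles after release. That the door is fully down comes from the tool height and the drop in carried weight; I did not measure it from a picture.
- **Robot:** it stands clear of everything.
- **Other items:** the bottle looked undisturbed in the last picture. I did not re-measure the beaker or the tip box, but the arm stayed clear of both.

None of the checks failed. The side and top cameras disagreed by 1–2 mm on the pins' y position; the search found them where the top camera put them.

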